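Post the carton under the spring flap

ROBOT

A 7-joint arm with a two-finger parallel gripper is mounted at the origin on the work surface. World frame = base frame: x ahead of the robot, y to its left, z up, the work surface at z = 0. Lengths are in m, angles in degrees, forces in N, time in s.
With the tool pointing down it reaches from about 0.425 to 0.875 m from the base axis. Payload 4.7 kg.
Tool frame: the origin (TCP) lies at the very end of the fingers, on their centre line; the grasp point (between the pads) lies 19 mm behind it; z points along the fingers, y is the line along which they close (so a half turn about z gives the same grasp; the last joint's range is limited). The gripper opens to 87 mm and grips with 3 to 60 N. Pads are 19 mm wide; open, the fingers measure 117 mm over their backs; the gripper's body (75 mm by 190 mm) begins 51 mm behind the grasp point.
Start: joints at [-73.619, 18.392, -4.016, 83.108, 1.295, 78.541, -3.26], TCP at [0.175, 0.626, 0.188] pointing down, gripper open.
Joint ranges: [-163.93, 163.93], [-17.29, 119.83], [-79.2, 71.16], [3.27, 140.29], [-89.18, 269.18], [5.43, 117.66], [-154.24, 154.24]. Speed limits (degrees/s): [147.25, 147.25, 180, 180, 180, 180, 180].

INTERFACE

Orientations are given as [roll, pitch, yaw] about the fixed x, y, z axes, in that order (R = Rz(yaw) Ry(pitch) Rx(roll)).
In Python, from cell import telemetry, cams, env gives the robot as it stands.
- The arm moves only by the tool arm_command, never from a script. Its argument "series" is text: rows parted by semicolons, each of 5 numbers parted by spaces: the shift along the tool's x, y, z in mm, then the turn about the tool's z in rad, then the closure in counts, from 0 (fully open) to 255 (shut). A call has 1 to 20 rows; each row shifts and turns the commanded pose from where the row before left it, along the tool's axes as they then stand; what a row does not reach is not made up. A row lasts 1/12 s, in which the tool goes at most 41.7 mm and 7.16 degrees, less where a joint would pass 70% of its speed; a pose out of reach is approached as far as the arm can. A call is refused whole if a number of a shift passes 41.7 or a number of a turn 0.125, either way. A call with a gripper value outside its range is refused whole. The fingers move at their own pace and stop on an object; "squeeze" is the grip in N (left out, the last holds). Time passes only in rows, so rows that do not move let the fingers close. It gives the time, the measured TCP pose, the force, the opening and the grip force at its end, in the units of the state.
- telemetry.get_obs(): the state, without advancing time (a new reading comes with each control period).
- cams.read_camera(name): name is "scene" or "top"; returns the picture (480x640x3 uint8, blue, green, red); there is no depth.
- cams.calibration(name): a dict with "K" (3x3 intrinsics, pixels), "origin" and "rotation" of the camera in the world. Camera axes: x right, y down, z forward; pixel columns grow to the right and rows downward; lengths in m; the calibration is good to about 2 mm. A picture is of the moment at which its call begins. calibration takes no time and is no camera call.
- env.sign_off(): hands the job in; it is judged then, once.
The state is a dict: "time_s": time; "qpos": joint angles; "joint_velocities": joint speeds; "effort": joint torques, N m; "tool_pos": TCP position; "tool_rot": TCP orientation; "force": force on the tool from outside, world axes, zero at the start; "wrist_torque": the same for the moment, N m; "grip_width": finger opening in m; "grasp_force": force on a finger pad.
Only numpy, scipy, OpenCV 4.12 (cv2) and the standard library are available. Lean on these libraries where they do the work, as an engineer would, in place of code of your own. Each camera call takes 0.05 s, during which the arm holds its last target. There are 200 camera calls.

TASK

Post the slim red-banded carton into the drop box: press the green bar down with one fingertip and keep it down so that the yellow spring flap stays up, and meanwhile, with the other fingertip, push the carton along its lane and under the flap until it slides down inside. Only push the carton, never lift it; then let go so that the flap shuts, with the jars and other things beside the box left where they stand.

Things in the scene. Friction and masses are not known exactly. Their poses are not given: they have to be found in the camera images.
- drop_box: Fixed drop box with its lane. Origin on the table (z = 0) straight below the sill edge, on the lane's centre line; x along the lane into the box, y towards the green bar, z up. Blue and clear box, 92 mm wide, x = 0 to 192 mm, closed clear top 142 mm above the table. A grey link housing 135 mm high stands at x = -18 to 22, y = 40 to 63 mm; a fingertip on the bar must stay before it.
- sill (a point): Centre of the sill edge, where the lane ends at the box's mouth (axes as drop_box), 85 mm above the table. The lane is a level steel shelf at this height, x = -254 to 0 mm, 62 mm wide between curbs 4 mm thick, 10 mm high. The mouth is 62 mm wide, 50 mm high. A carton whose middle is pushed 5 mm or more past the sill tips over it and slides down by itself.
- slide_mid (a point): A point inside the box, 120 mm past the sill and 42 mm above the table, about where the carton's centre ends: a slippery steel slide falls at 25 degrees from the sill to the box's end wall, 188 mm past the sill.
- flap (a joint): Angle (rad) of the yellow flap that closes the mouth, 60 wide, 40 mm long, hinged on its upper edge above the sill, 127 mm above the table. 0 hangs shut, about 1.9 fully open. It swings out over the lane and up, driven by the green bar, and cannot be pushed inwards. Wide open it juts 38 mm out from the sill, 127 to 140 mm above the table. The carton passes under it above 1.2 rad.
- bar_top (a point): Middle of the top face of the green spring bar beside the lane: a plate 205 mm long (box x = -240 to -35), 66 mm wide (box y = 46 to 112). Pressed, it sinks 22 mm, staying level, and opens the flap in proportion; spring 2.6 N at first, 5.5 N at its hard stop, where its top is 97 mm above the table (12 mm above the lane floor); 119 mm when up. A fingertip can press and slide all along it.
- carton_center (a point): Centre of the slim kraft carton with a red band, 120 mm long (its x, along the lane), 50 mm wide, 24 mm high, about 0.12 kg, loose on the lane floor, at first 97 to 125 mm before the sill edge. Its near end faces the robot and is open to a fingertip.
- jar0: Bystander: closed jar of sauce with a white cap and a paper-white label, 66 mm across, 110 mm high, standing on the table; origin at the centre of its underside.
- jar1: Bystander: closed jar of sauce with a white cap and a green label, 66 mm across, 110 mm high, standing on the table; origin at the centre of its underside.
- jar2: Bystander: closed jar of sauce with a white cap and a blue label, 66 mm across, 110 mm high, standing on the table; origin at the centre of its underside.
- yellow_box: Bystander: yellow carton 80 x 60 x 90 mm high standing on the table; origin at the centre of its underside.
- tape: Bystander: brown roll of tape 90 mm across, 40 mm high, lying flat; origin at the centre of its underside.
- marker: Bystander: thick black marker with a blue cap, 128 mm long, 18 mm thick, lying on the table; origin at its underside, about 14 mm from its middle.
Mind the look-alikes: they are no part of the job. Of the things that look like the part that bears carton_center, the middle-sized one is meant.

How it is judged:
By the outcome, as a careful person would: the job done as asked, in the order asked, and still so for the second after the job is handed in, with the robot touching nothing.
It also fails if it takes over 35 s, if anything falls off the work surface, if the arm or the gripper's body presses on something with over 40 N, if the wrist force passes 120 N, or if a joint passes its speed limit or range.

## Working session

There is one attempt and no reset: what is moved stays moved. The work goes in short steps, Python scripts to look and compute and a tool call to move; the robot and the scene stay as the last step left them, time stands still between calls to the robot, and variables do not carry over. Pictures are saved under pics/ and viewed, at most 10 in all, crops included, and the job is handed in when it is done.

Besides the shell and the picture viewer there is one more tool, called after "Call:" as name(argument=value, ...) on one line, values as JSON. arm_command: Moves the arm, as the interface text tells. Its arguments: {"type":"object","properties":{"series":{"type":"string"},"squeeze":{"type":"number"}},"required":["series"]}

```bash
mkdir -p pics; ls
python3 - <<'E'
from cell import telemetry,cams
import cv2
for n in("scene","top"):
    cv2.imwrite(f"pics/{n}0.png",cams.read_camera(n)); c=cams.calibration(n); print(n,c)
o=telemetry.get_obs(); print(o)
E
```

```text
pics
scene {'K': array([[509.57215509,   0.        , 326.11530845],
       [  0.        , 509.57215509, 234.45285998],
       [  0.        ,   0.        ,   1.        ]]), 'origin': array([1.26507482, 0.2236308 , 0.67765745]), 'rotation': array([-129.22730813,   -0.16304866,  103.28859544])}
top {'K': array([[507.07578377,   0.        , 314.71154316],
       [  0.        , 507.07578377, 244.23500148],
       [  0.        ,   0.        ,   1.        ]]), 'origin': array([0.49087618, 0.05106792, 0.93313046]), 'rotation': array([-172.11117543,    0.65090129,  -90.88301078])}
{'time_s': 0.1, 'qpos': array([-73.61853211,  18.43812433,  -4.01579685,  83.16562605,
         1.29707195,  78.5400436 ,  -3.25990699]), 'joint_velocities': array([-0.01435933, -0.15334485, -0.04098054, -0.1562481 ,  0.02081009,
        0.07776406,  0.02166045]), 'effort': array([-4.24372074e-04, -4.92570341e+01, -4.05963929e-01, -3.13396275e+01,
       -6.42943732e-02,  3.95241415e-02,  8.43005751e-05]), 'tool_pos': array([0.17442735, 0.62560638, 0.18665346]), 'tool_rot': array([-1.79901550e+02,  7.19138309e-03,  1.64428841e+02]), 'force': array([ 0.73379585, -1.15276821,  0.36090789]), 'wrist_torque': array([-0.009248  , -0.00818943,  0.01176537]), 'grasp_force': 0.0, 'grip_width': 0.08740448357573072}
```

View pics/scene0.png

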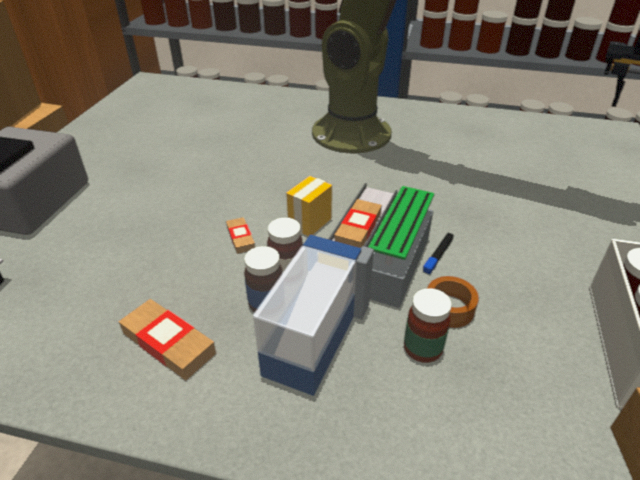

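View pics/top0.png

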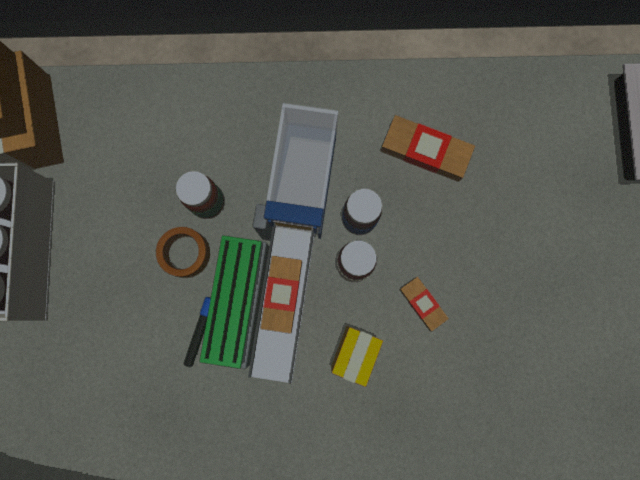

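The pictures show three cartons with red bands. In the top view they are a large one at (428,147), a small one at (424,303), and the middle-sized one on the lane at (282,293). The last fits: middle size and lying on the lane. The green bar is at (232,302) and the blue mouth frame at (294,215).

```bash
cat > h.py <<'E'
import numpy as np,cv2
from scipy.spatial.transform import Rotation as R
from cell import telemetry,cams
def ray(name,px,z):
    c=cams.calibration(name); px=np.atleast_2d(px).astype(float)
    d=np.c_[px,np.ones(len(px))]@np.linalg.inv(c["K"]).T@R.from_euler("xyz",c["rotation"],degrees=True).as_matrix().T
    o=np.array(c["origin"]); return (o+d*((z-o[2])/d[:,2])[:,None])[:,:2]
def rect(name,mask,z):
    cs,_=cv2.findContours(mask,cv2.RETR_EXTERNAL,cv2.CHAIN_APPROX_NONE)
    p=ray(name,max(cs,key=cv2.contourArea)[:,0],z)
    (c,s,a)=cv2.minAreaRect((p*1000).astype(np.float32)); return np.round(c,1),np.round(s,1),round(a,2)
def mask(im,kind,roi=None,close=7):
    h=cv2.cvtColor(im,cv2.COLOR_BGR2HSV)
    lo,hi={"green":((50,120,60),(75,255,255)),"kraft":((0,90,70),(22,255,255)),"white":((0,0,130),(180,60,255))}[kind]
    m=cv2.inRange(h,lo,hi)
    if kind=="kraft": m|=cv2.inRange(h,(170,90,70),(180,255,255))
    if roi: x0,y0,x1,y1=roi; k=np.zeros_like(m);k[y0:y1,x0:x1]=1;m*=k
    return cv2.morphologyEx(m,cv2.MORPH_CLOSE,np.ones((close,close),np.uint8))
E
python3 - <<'E'
from h import *
t=cv2.imread("pics/top0.png");s=cv2.imread("pics/scene0.png")
print("bar top",rect("top",mask(t,"green",(190,220,270,380),15),.119))
print("bar scene",rect("scene",mask(s,"green",(360,180,445,260),15),.119))
print("carton",rect("top",mask(t,"kraft",(245,245,320,345),5),.109))
for n,r in(("big",(375,105,485,190)),("small",(395,270,455,335))):print(n,rect("top",mask(t,"kraft",r),.03))
print("lane",rect("top",mask(t,"white",(245,222,325,390),25),.085))
cv2.imwrite("pics/crop.png",cv2.resize(t[190:390,180:380],None,fx=3,fy=3,interpolation=cv2.INTER_CUBIC))
E
```

```text
bar top (array([515.6, 194.5]), array([ 66.1, 203.9]), 80.55)
bar scene (array([523. , 191.8]), array([ 66.8, 206.9]), 80.5)
carton (array([525.4, 114.6]), array([ 51.6, 118.4]), 80.86)
big (array([ 792.4, -150.9]), array([158.6,  77.4]), 67.13)
small (array([ 507.7, -131.8]), array([91.3, 39.7]), 33.98)
lane (array([511.1, 115.7]), array([ 60.7, 250.2]), 80.56)
```

View pics/crop.png

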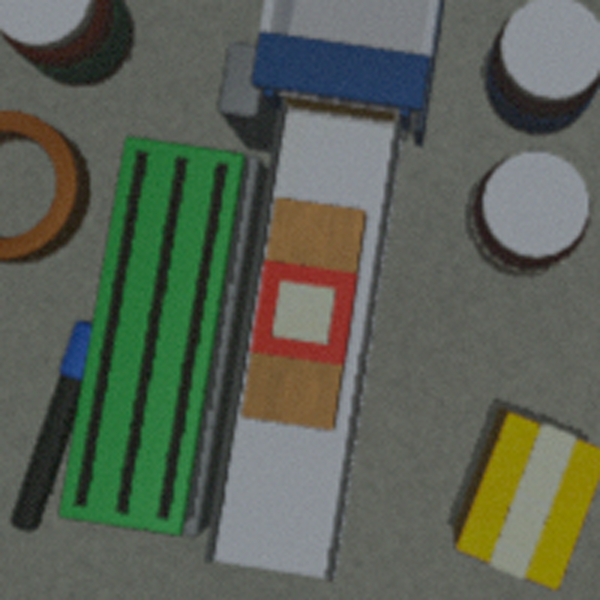

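The crop confirms it: the middle-sized carton lies on the lane below the flap, aligned with the lane. The box frame is near (639.5, 93.5) mm with yaw -9.45°. I'll turn the tool to match it, then travel at height to above the bar, behind the carton.

Call:
arm_command(series="0 0 0 -0.107 0;-18.5 -22.25 0 0 0;-18.5 -22.25 0 0 0;-18.5 -22.25 0 0 0;-18.5 -22.25 0 0 0;-18.5 -22.25 0 0 0;-18.5 -22.25 0 0 0;-18.5 -22.25 0 0 0;-18.5 -22.25 0 0 0;-18.5 -22.25 0 0 0;-18.5 -22.25 0 0 0;-18.5 -22.25 0 0 0;-18.5 -22.25 0 0 0;-18.5 -22.25 0 0 0;-18.5 -22.25 0 0 0;-18.5 -22.25 0 0 0;-18.5 -22.25 0 0 0;-18.5 -22.25 0 0 0;-18.5 -22.25 0 0 0;0 0 0 0 0")

```text
time_s: 1.77
tool_pos: [0.4401, 0.1701, 0.1876]
tool_rot: [-179.9, 0.1, 170.0]
force: [-0.0, -0.1, -0.6]
grip_width: 0.0869
grasp_force: 0.0
```

Call:
arm_command(series="1.5 2.5 0 -0.009 0;1.5 2.5 0 0 0;0 0 14 0 0;0 0 14 0 0;0 0 14 0 0;0 0 10 0 0;0 0 0 0 0;0 0 0 0 0")

```text
time_s: 2.43
tool_pos: [0.4344, 0.1827, 0.1354]
tool_rot: [-180.0, -0.1, 171.2]
force: [-0.7, -0.2, 0.3]
grip_width: 0.087
grasp_force: 0.0
```

Run:
```python
from h import *
o=telemetry.get_obs();print(o["tool_pos"],o["tool_rot"],o["force"])
t=cams.read_camera("top");s=cams.read_camera("scene")
print("carton",rect("top",mask(t,"kraft",(245,245,320,345),5),.109))
a=cv2.resize(t[200:400,170:350],(540,600));b=cv2.resize(s[150:310,310:450],(260,297))
v=np.zeros((600,800,3),np.uint8);v[:,:540]=a;v[:297,540:]=b;cv2.imwrite("pics/a.png",v)
```

```text
[0.43437681 0.18269586 0.13536669] [-1.79963910e+02 -5.08336222e-02  1.71180857e+02] [-0.66593608 -0.16366391  0.30412769]
carton (array([525.2, 114.6]), array([ 51.8, 118.9]), 80.86)
```

View pics/a.png

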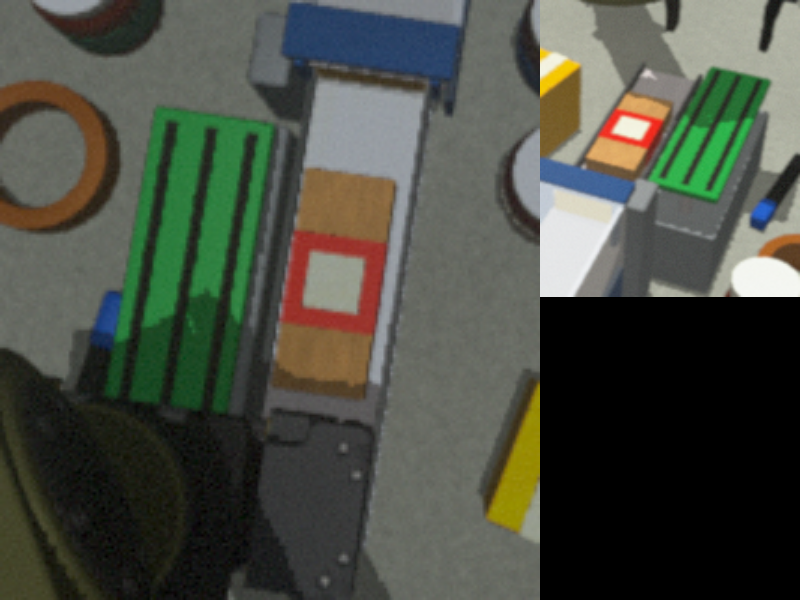

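The gripper stands behind the carton. In the scene crop the fingertips are at full-image pixels of about (382,163) and (431,174). I'll check their positions against those pixels.

Run:
```python
from h import *
print(ray("scene",[[381.6,163.5],[431,174]],.135)*1000)
c=cams.calibration("scene");Rm=R.from_euler("xyz",c["rotation"],degrees=True).as_matrix()
for P in([.4344+.153*.051,.1827+.988*.051,.1354],[.4344-.153*.051,.1827-.988*.051,.1354]):
    q=c["K"]@(Rm.T@(np.array(P)-c["origin"]));print(q[:2]/q[2])
```

```text
[[369.69155123 129.56087173]
 [386.04460618 230.1766486 ]]
[430.36597274 189.64713078]
[378.69766304 178.4099022 ]
```

Run:
```python
from h import *
s=cams.read_camera("scene")
o=telemetry.get_obs();print(o["tool_pos"],o["time_s"])
cv2.imwrite("pics/b.png",cv2.resize(s[80:230,340:490],(600,600),interpolation=cv2.INTER_CUBIC))
```

```text
[0.43566075 0.18254545 0.13660729] 2.5833
```

View pics/b.png

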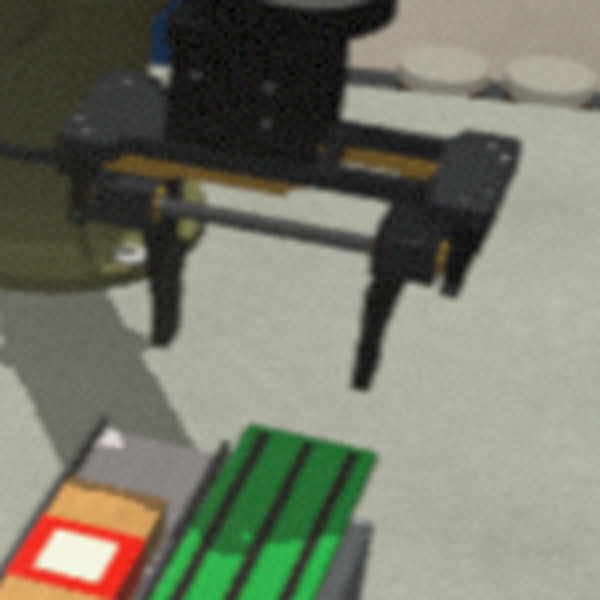

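The tips appear at about (380.5,166) and (430.5,177), roughly 12 px higher than the reported TCP predicts. I'll triangulate the gripper from both views to see which is right.

Run:
```python
from h import *
s=cams.read_camera("scene");t=cams.read_camera("top")
a=cv2.resize(s[85:185,345:480],(540,400),interpolation=cv2.INTER_CUBIC)
b=cv2.resize(t[330:460,235:300],(260,520),interpolation=cv2.INTER_CUBIC)
v=np.zeros((520,800,3),np.uint8);v[:400,:540]=a;v[:,540:]=b
v=np.clip(v.astype(float)*1.8,0,255).astype(np.uint8);cv2.imwrite("pics/c.png",v)
```

```text
(no output)
```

View pics/c.png

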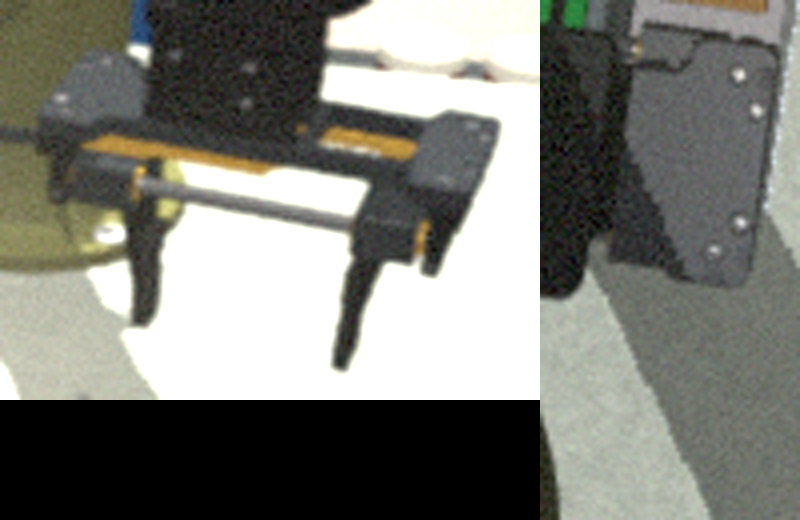

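In the crop, the -y end block's screws are at scene (62,98) and (107,62), and at top (748,92) and (727,236). I'll triangulate from these.

Run:
```python
from h import *
def P(n):
    c=cams.calibration(n);M=R.from_euler("xyz",c["rotation"],degrees=True).as_matrix().T
    return c["K"]@np.c_[M,-M@c["origin"]]
sc=np.array([[62,98],[107,62],[38,105]],float)/4+[345,85]
tp=(np.array([[748,92],[727,236],[778,45]],float)-[540,0])/4+[235,330]
X=cv2.triangulatePoints(P("scene"),P("top"),sc.T,tp.T);X=(X[:3]/X[3]).T
for i,x in enumerate(X):
    q=P("top")@np.r_[x,1];print(x.round(4),(q[:2]/q[2]-tp[i]).round(1))
# bar corners triangulated the same way
t=cv2.imread("pics/top0.png");s=cv2.imread("pics/scene0.png")
def quad(m):
    cs,_=cv2.findContours(m,cv2.RETR_EXTERNAL,cv2.CHAIN_APPROX_NONE);c=max(cs,key=cv2.contourArea)
    return cv2.boxPoints(cv2.minAreaRect(c)),cv2.approxPolyDP(cv2.convexHull(c),6,True)[:,0]
a=quad(mask(t,"green",(190,220,270,380),15))[1];b=quad(mask(s,"green",(350,180,445,260),15))[1]
print(a.tolist(),b.tolist())
for z in(.097,.108,.119):print(z,ray("top",a,z).round(3).tolist(),ray("scene",b,z).round(3).tolist())
```

```text
[0.4437 0.0933 0.2832] [ 0.5 -0.1]
[0.3991 0.1032 0.2811] [-1.7  0.3]
[0.4581 0.0845 0.2855] [-0.1  0. ]
[[222, 236], [260, 241], [239, 367], [200, 361]] [[433, 194], [404, 258], [369, 246], [403, 186]]
0.097 [[0.623, 0.214], [0.614, 0.15], [0.409, 0.184], [0.419, 0.247]] [[0.398, 0.24], [0.603, 0.206], [0.586, 0.142], [0.384, 0.178]]
0.108 [[0.622, 0.211], [0.612, 0.149], [0.41, 0.182], [0.42, 0.245]] [[0.415, 0.24], [0.616, 0.206], [0.599, 0.144], [0.4, 0.179]]
0.119 [[0.62, 0.209], [0.611, 0.147], [0.411, 0.181], [0.421, 0.242]] [[0.431, 0.239], [0.628, 0.206], [0.612, 0.145], [0.417, 0.18]]
```

The reported x holds. The tip height is in doubt, so I'll lower step by step and feel for the bar.

Call:
arm_command(series="-4 -3 0 0.011 0;-4 -3 0 0 0;0 0 3 0 0;0 0 3 0 0;0 0 3 0 0;0 0 2 0 0;0 0 2 0 0;0 0 2 0 0;0 0 2 0 0;0 0 0 0 0;0 0 0 0 0")

```text
time_s: 3.6
tool_pos: [0.442, 0.1747, 0.1186]
tool_rot: [-180.0, -0.0, 170.5]
force: [0.2, 0.3, 1.3]
grip_width: 0.0873
grasp_force: 0.0
```

```bash
cat > w.py <<'E'
from h import *
o=telemetry.get_obs();p=o["tool_pos"][:2]*1000-[639.5,93.5];c,s_=.9864,-.1642
print("box",(p@[c,s_]).round(1),(p@[-s_,c]).round(1),"z",o["tool_pos"][2].round(4),o["tool_rot"].round(1),"F",o["force"].round(2),o["time_s"])
E
python3 - <<'E'
from w import *
s=cams.read_camera("scene")
v=cv2.resize(s[100:260,310:470],(600,600),interpolation=cv2.INTER_CUBIC)
cv2.imwrite("pics/d.png",np.clip(v*1.4,0,255).astype(np.uint8))
E
```

```text
box -208.2 47.7 z 0.1186 [-180.    -0.   170.5] F [0.2  0.28 1.31] 3.6
```

View pics/d.png

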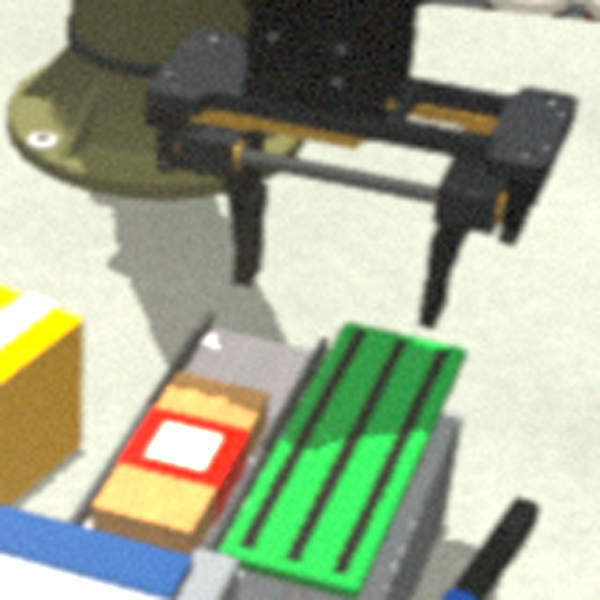

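The tips are still seen just beyond the bar's far end, right tip at about (425,186), with no contact force. I'll go lower in small steps.

Call:
arm_command(series="0 0 1.5 0 0;0 0 1.5 0 0;0 0 1.5 0 0;0 0 1.5 0 0;0 0 0 0 0")

```text
time_s: 4.07
tool_pos: [0.4419, 0.1746, 0.1123]
tool_rot: [-180.0, -0.0, 170.4]
force: [0.2, 0.2, 0.2]
grip_width: 0.0867
grasp_force: 0.0
```

Run:
```python
from w import *
s=cams.read_camera("scene");print("bar",rect("scene",mask(s,"green",(350,180,445,260),15),.119))
g=mask(s,"green",(350,180,445,260),15);ys,xs=np.nonzero(g);print(ys.min(),ys.max(),xs.min(),xs.max(),len(ys))
g=mask(cv2.imread("pics/scene0.png"),"green",(350,180,445,260),15);ys,xs=np.nonzero(g);print(ys.min(),ys.max(),xs.min(),xs.max(),len(ys))
# dark finger lowest pixels, right and left
gr=cv2.cvtColor(s,cv2.COLOR_BGR2GRAY)
for x in range(368,384,2):print(x,[y for y in range(150,190) if gr[y,x]<45][-1:],end=" ")
for x in range(418,432,2):print(x,[y for y in range(150,205) if gr[y,x]<45][-1:],end=" ")
```

```text
box -208.3 47.5 z 0.1123 [-180.    -0.   170.4] F [0.22 0.17 0.19] 4.0667
bar (array([522., 192.]), array([ 66.8, 208.1]), 80.64)
187 258 369 432 2518
186 258 369 433 2550
368 [150] 370 [151] 372 [161] 374 [177] 376 [176] 378 [165] 380 [] 382 [] 418 [] 420 [] 422 [204] 424 [201] 426 [198] 428 [194] 430 [169]
```

Call:
arm_command(series="0 0 2 0 0;0 0 2 0 0;0 0 2 0 0;0 0 2 0 0;0 0 0 0 0")

```text
time_s: 4.53
tool_pos: [0.4417, 0.1745, 0.1041]
tool_rot: [-180.0, -0.0, 170.4]
force: [0.6, -1.2, -0.5]
grip_width: 0.0869
grasp_force: 0.0
```

Call:
arm_command(series="0 0 2 0 0;0 0 2 0 0;0 0 2 0 0;0 0 0 0 0")

```text
time_s: 4.87
tool_pos: [0.4418, 0.1745, 0.0982]
tool_rot: [-180.0, -0.0, 170.4]
force: [0.6, -0.4, 0.7]
grip_width: 0.0868
grasp_force: 0.0
```

Run:
```python
from w import *
from scipy.optimize import brentq
s=cams.read_camera("scene")
c=cams.calibration("scene");Rm=R.from_euler("xyz",c["rotation"],degrees=True).as_matrix()
T=o["tool_pos"]
def pr(Pt):
    q=c["K"]@(Rm.T@(np.array(Pt)-c["origin"]));return q[:2]/q[2]
for sg in(1,-1):
    for z in(T[2],T[2]+.015,T[2]+.03):print(sg,z.round(3),pr([T[0]+sg*.164*.051,T[1]+sg*.986*.051,z]).round(1))
v=cv2.resize(s[140:240,340:460],(720,600),interpolation=cv2.INTER_CUBIC)
cv2.imwrite("pics/e.png",np.clip(v*1.8,0,255).astype(np.uint8))
```

```text
box -208.3 47.5 z 0.0982 [-180.    -0.   170.4] F [ 0.62 -0.36  0.71] 4.8667
1 0.098 [423.2 207.4]
1 0.113 [424.1 201. ]
1 0.128 [425.1 194.5]
-1 0.098 [372.9 195.5]
-1 0.113 [373.3 189.3]
-1 0.128 [373.8 182.9]
```

View pics/e.png

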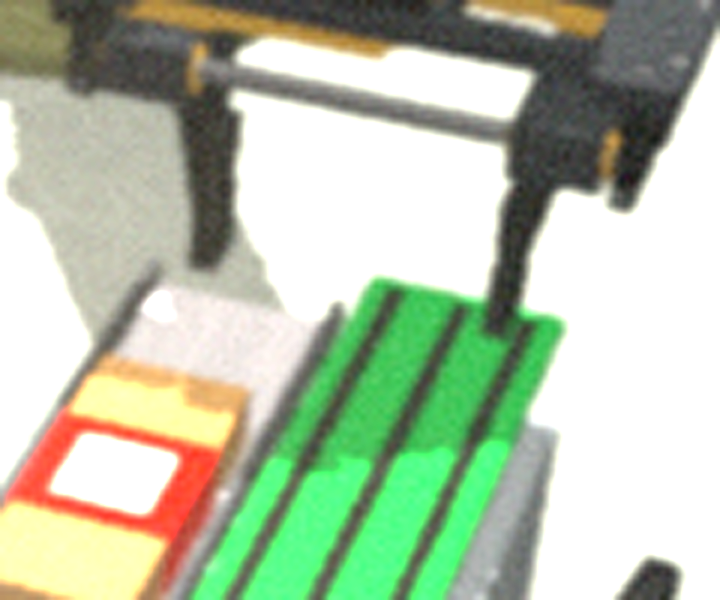

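The right tip is now over the bar at about (422.5,195), which puts the true tip some 6 mm above the bar, about 27 mm above the reported height. Next I go down to contact.

Call:
arm_command(series="0 0 2 0 0;0 0 2 0 0;0 0 2 0 0;0 0 2 0 0;0 0 0 0 0")

```text
time_s: 5.33
tool_pos: [0.4418, 0.1745, 0.0902]
tool_rot: [-180.0, -0.0, 170.4]
force: [0.3, 0.1, -0.3]
grip_width: 0.0873
grasp_force: 0.0
```

Call:
arm_command(series="0 0 2 0 0;0 0 2 0 0;0 0 0 0 0")

```text
time_s: 5.58
tool_pos: [0.4418, 0.1746, 0.0862]
tool_rot: [-180.0, -0.0, 170.4]
force: [0.6, -0.4, -0.5]
grip_width: 0.087
grasp_force: 0.0
```

Run:
```python
from w import *
s=cams.read_camera("scene")
g=mask(s,"green",(350,180,445,262),15);ys,xs=np.nonzero(g);print(ys.min(),ys.max(),xs.min(),xs.max(),len(ys))
```

```text
box -208.3 47.5 z 0.0862 [-180.    -0.   170.4] F [ 0.56 -0.36 -0.45] 5.5833
187 258 369 432 2516
```

Call:
arm_command(series="0 0 2 0 0;0 0 2 0 0;0 0 2 0 0;0 0 0 0 0")

```text
time_s: 5.97
tool_pos: [0.4423, 0.1748, 0.0806]
tool_rot: [180.0, 0.0, 170.4]
force: [0.4, 0.3, 1.8]
grip_width: 0.0871
grasp_force: 0.9
```

Run:
```python
from w import *
s=cams.read_camera("scene")
g=mask(s,"green",(350,180,445,262),15);ys,xs=np.nonzero(g);print(ys.min(),ys.max(),xs.min(),xs.max(),len(ys))
v=cv2.resize(s[140:240,340:460],(720,600),interpolation=cv2.INTER_CUBIC)
cv2.imwrite("pics/f.png",np.clip(v*1.8,0,255).astype(np.uint8))
```

```text
box -207.8 47.8 z 0.0806 [180.    0.  170.4] F [0.44 0.26 1.81] 5.9667
189 260 370 432 2463
```

Contact now: the bar's mask has moved down 2 px and the force is 1.8 N. I'll press on.

Call:
arm_command(series="0 0 2 0 0;0 0 2 0 0;0 0 2 0 0;0 0 2 0 0;0 0 2 0 0;0 0 2 0 0;0 0 0 0 0")

```text
time_s: 6.6
tool_pos: [0.4423, 0.1748, 0.0685]
tool_rot: [180.0, 0.0, 170.4]
force: [0.8, 0.0, 4.3]
grip_width: 0.0871
grasp_force: 1.9
```

Run:
```python
from w import *
s=cams.read_camera("scene")
g=mask(s,"green",(350,180,445,272),15);ys,xs=np.nonzero(g);print(ys.min(),ys.max(),xs.min(),xs.max(),len(ys))
v=cv2.resize(s[150:290,310:460],(642,600),interpolation=cv2.INTER_CUBIC)
cv2.imwrite("pics/g.png",np.clip(v*1.6,0,255).astype(np.uint8))
```

```text
box -207.8 47.8 z 0.0685 [180.    0.  170.4] F [0.77 0.02 4.32] 6.6
194 265 372 431 2454
```

View pics/g.png

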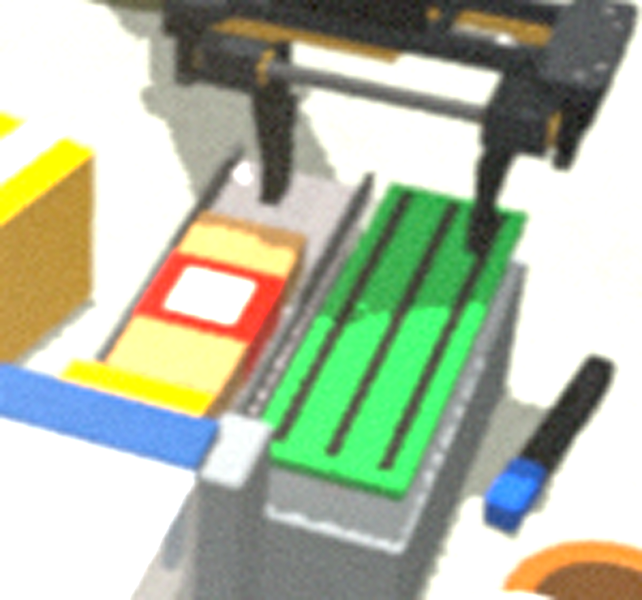

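The flap is up (yellow edge at crop (135,385)), with the right fingertip on the bar and the left one on the lane behind the carton. I'll press slightly further and push.

Call:
arm_command(series="0 0 1.7 0 0;0 0 1.7 0 0;0 0 1 0 0;-4 0 0 0 0;-5 0 0 0 0;-5 0 0 0 0;-5 0 0 0 0;-5 0 0 0 0;-5 0 0 0 0;-5 0 0 0 0;-5 0 0 0 0;-5 0 0 0 0;-5 0 0 0 0;-5 0 0 0 0;-5 0 0 0 0;-5 0 0 0 0;-5 0 0 0 0;-5 0 0 0 0;0 0 0 0 0")

```text
time_s: 8.23
tool_pos: [0.5167, 0.1621, 0.0645]
tool_rot: [180.0, 0.1, 170.4]
force: [-0.4, -0.2, 4.3]
grip_width: 0.0868
grasp_force: 2.2
```

Run:
```python
from w import *
s=cams.read_camera("scene");t=cams.read_camera("top")
g=mask(s,"green",(350,180,445,275),15);ys,xs=np.nonzero(g);print(ys.min(),ys.max())
a=cv2.resize(s[150:290,290:450],(400,350));b=cv2.resize(t[200:340,210:350],(400,400))
v=np.zeros((400,800,3),np.uint8);v[:350,:400]=a;v[:,400:]=b
cv2.imwrite("pics/h.png",np.clip(v*1.6,0,255).astype(np.uint8))
```

```text
box -132.4 47.5 z 0.0645 [1.800e+02 1.000e-01 1.704e+02] F [-0.37 -0.22  4.27] 8.2333
195 267
```

View pics/h.png

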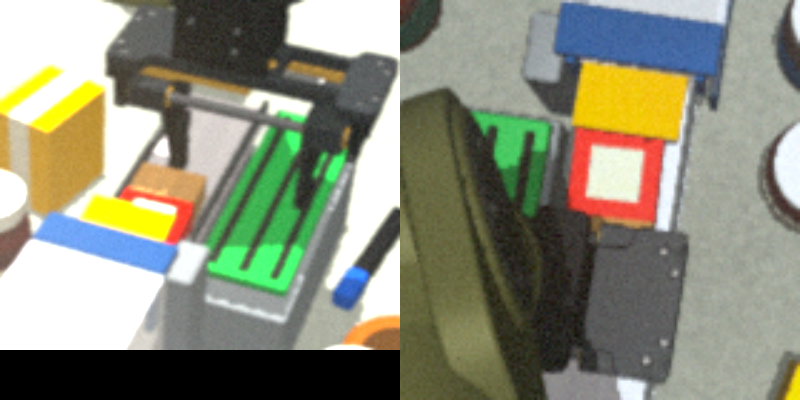

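All ten views are now used, so from here I work by numbers. The last picture shows the flap wide open and the carton moving straight under it, red band centre at top (285,261). Pushing on to box x ≈ -60.

Call:
arm_command(series="-5 0 0 0 0;-5 0 0 0 0;-5 0 0 0 0;-5 0 0 0 0;-5 0 0 0 0;-5 0 0 0 0;-5 0 0 0 0;-5 0 0 0 0;-5 0 0 0 0;-5 0 0 0 0;-5 0 0 0 0;-5 0 0 0 0;-5 0 0 0 0;-5 0 0 0 0;0 0 0 0 0;0 0 0 0 0")

```text
time_s: 9.67
tool_pos: [0.5851, 0.1506, 0.0645]
tool_rot: [180.0, 0.1, 170.4]
force: [-1.1, -0.1, 4.0]
grip_width: 0.087
grasp_force: 2.2
```

```bash
cat > k.py <<'E'
from w import *
t=cams.read_camera("top");s=cams.read_camera("scene")
h=cv2.cvtColor(t,cv2.COLOR_BGR2HSV);sat=cv2.inRange(h,(0,90,60),(20,255,255))|cv2.inRange(h,(170,90,60),(180,255,255))
def st(m,x0,y0,x1,y1):
    ys,xs=np.nonzero(m[y0:y1,x0:x1]);return (len(ys),(xs.mean()+x0).round(1),(ys.mean()+y0).round(1),ys.min()+y0,ys.max()+y0) if len(ys) else 0
print("lane kraft/red",st(sat,255,222,322,345),"in clear box",st(cv2.inRange(h,(0,40,40),(22,255,255)),268,105,336,200))
fl=cv2.inRange(h,(22,120,90),(35,255,255));print("flap yellow",st(fl,260,205,325,260))
g=mask(s,"green",(350,180,445,275),15);ys,xs=np.nonzero(g);print("bar",ys.min(),ys.max())
E
python3 k.py
```

```text
box -63.0 47.4 z 0.0645 [1.800e+02 1.000e-01 1.704e+02] F [-1.11 -0.12  4.02] 9.6667
lane kraft/red (16, np.float64(293.6), np.float64(230.2), np.int64(224), np.int64(236)) in clear box 0
flap yellow (192, np.float64(296.0), np.float64(228.2), np.int64(223), np.int64(232))
bar 212 267
```

```bash
cat > m.py <<'E'
from k import *
t0=cv2.imread("pics/top0.png").astype(int)
for y in range(100,236,8):
    a=t[y:y+8,285:315].reshape(-1,3).mean(0);b=t0[y:y+8,285:315].reshape(-1,3).mean(0);print(y,a.round(),(a-b).round())
E
python3 m.py
```

```text
box -63.0 47.4 z 0.0647 [1.800e+02 1.000e-01 1.704e+02] F [-0.93  0.21  4.14] 9.7667
lane kraft/red (11, np.float64(289.5), np.float64(230.8), np.int64(224), np.int64(236)) in clear box 0
flap yellow (198, np.float64(296.0), np.float64(228.2), np.int64(223), np.int64(233))
bar 212 267
100 [118. 121. 117.] [12. 13. 12.]
108 [128. 125. 121.] [13. 13. 12.]
116 [120. 118. 115.] [12. 12. 12.]
124 [124. 117. 112.] [13. 12. 11.]
132 [129. 122. 116.] [13. 13. 12.]
140 [140. 136. 132.] [14. 14. 14.]
148 [142. 138. 134.] [14. 14. 13.]
156 [143. 140. 136.] [14. 14. 14.]
164 [143. 139. 136.] [14. 14. 14.]
172 [131. 133. 133.] [ 2.  7. 11.]
180 [130. 131. 134.] [ 1.  5. 11.]
188 [133. 130. 137.] [ 3.  4. 15.]
196 [136. 133. 135.] [ 8.  9. 14.]
204 [104.  73.  54.] [8. 5. 4.]
212 [103.  64.  38.] [9. 4. 1.]
220 [65. 84. 82.] [-6. 25. 31.]
228 [ 34.  90. 103.] [-84. -28. -11.]
```

The carton shows faintly through the top at rows 170–200, so it may be mid-slide or stuck on the sill. I'll let time pass with the bar held down and compare.

Call:
arm_command(series="0 0 0 0 0;0 0 0 0 0;0 0 0 0 0;0 0 0 0 0;0 0 0 0 0;0 0 0 0 0")

```text
time_s: 10.37
tool_pos: [0.585, 0.1507, 0.0646]
tool_rot: [180.0, 0.1, 170.4]
force: [3.5, 0.0, 4.6]
grip_width: 0.0871
grasp_force: 2.2
```

```bash
python3 m.py | sed -n '1,4p;8,30p'
python3 - <<'E'
from h import *
c=cams.calibration("top");Rm=R.from_euler("xyz",c["rotation"],degrees=True).as_matrix()
for x in range(0,190,20):
    r=[]
    for z in (.109,.109-.466*x/1000):
        w=np.array([.6395+.9864*x/1000,.0935-.1642*x/1000,z]);q=c["K"]@(Rm.T@(w-c["origin"]));r+= (q[:2]/q[2]).round(0).tolist()
    print(x,r)
E
```

```text
box -63.1 47.4 z 0.0646 [1.800e+02 1.000e-01 1.704e+02] F [3.47 0.02 4.6 ] 10.3667
lane kraft/red (12, np.float64(293.4), np.float64(231.2), np.int64(225), np.int64(235)) in clear box 0
flap yellow (198, np.float64(296.0), np.float64(228.2), np.int64(223), np.int64(233))
bar 211 267
124 [124. 118. 112.] [13. 12. 12.]
132 [128. 127. 125.] [12. 17. 21.]
140 [128. 129. 131.] [ 2.  6. 12.]
148 [129. 126. 136.] [ 1.  1. 15.]
156 [133. 130. 137.] [ 4.  5. 15.]
164 [126. 124. 135.] [-3. -2. 12.]
172 [130. 131. 132.] [ 1.  5. 10.]
180 [129. 130. 130.] [0. 4. 7.]
188 [136. 134. 132.] [7. 8. 9.]
196 [141. 138. 134.] [14. 13. 13.]
204 [105.  74.  54.] [10.  6.  3.]
212 [103.  64.  38.] [9. 4. 0.]
220 [65. 84. 82.] [-6. 25. 31.]
228 [ 34.  90. 104.] [-84. -28. -11.]
0 [293.0, 224.0, 293.0, 224.0]
20 [295.0, 212.0, 295.0, 213.0]
40 [297.0, 201.0, 298.0, 203.0]
60 [299.0, 189.0, 300.0, 193.0]
80 [301.0, 177.0, 302.0, 183.0]
100 [303.0, 166.0, 303.0, 174.0]
120 [304.0, 155.0, 305.0, 164.0]
140 [306.0, 143.0, 307.0, 155.0]
160 [308.0, 132.0, 309.0, 146.0]
180 [310.0, 121.0, 311.0, 138.0]
```

The carton has slid in: it spans rows 136–194, so its centre is about 120 mm past the sill, as expected. Now I let go of the bar and rise clear.

Call:
arm_command(series="3 0 -2 0 0;3 0 -3 0 0;2 0 -3 0 0;0 0 -4 0 0;0 0 -4 0 0;0 0 -5 0 0;0 0 -6 0 0;0 0 -10 0 0;0 0 -15 0 0;0 0 -15 0 0;0 0 -15 0 0;0 0 -15 0 0;25 0 0 0 0;25 0 0 0 0;25 0 0 0 0;25 0 0 0 0;25 0 0 0 0;0 0 0 0 0;0 0 0 0 0;0 0 0 0 0")

```text
time_s: 12.13
tool_pos: [0.4537, 0.1726, 0.1619]
tool_rot: [180.0, 0.1, 170.4]
force: [0.8, 0.3, 0.4]
grip_width: 0.0873
grasp_force: 0.0
```

```bash
python3 m.py | sed -n '1,4p;8,30p'
python3 - <<'E'
from h import *
t=cams.read_camera("top").astype(int);s=cams.read_camera("scene").astype(int)
for n,im,rois in(("top",t,dict(jarG=(170,165,222,222),jarB=(345,185,385,235),jarW=(335,237,380,285),yel=(328,322,386,390),tape=(152,225,212,280),marker=(182,295,212,370))),("scene",s,dict(jarG=(400,285,455,362),tape=(455,275,480,328),marker=(420,230,456,275),yel=(285,177,333,235),jars=(243,215,303,310)))):
    b=cv2.imread(f"pics/{n}0.png").astype(int)
    for k,(x0,y0,x1,y1) in rois.items():
        A=im[y0:y1,x0:x1].astype(np.uint8);B=b[y0:y1,x0:x1].astype(np.uint8)
        g=[cv2.cvtColor(q,cv2.COLOR_BGR2GRAY).astype(np.float32) for q in(A,B)]
        print(n,k,np.round(cv2.phaseCorrelate(*g),2).tolist() if 0 else [round(float(v),2) for v in cv2.phaseCorrelate(*g)[0]],round(np.corrcoef(g[0].ravel(),g[1].ravel())[0,1],3))
E
```

```text
box -196.2 47.6 z 0.1619 [1.800e+02 1.000e-01 1.704e+02] F [0.76 0.27 0.35] 12.1333
lane kraft/red (26, np.float64(289.1), np.float64(225.4), np.int64(223), np.int64(228)) in clear box 0
flap yellow 0
bar 187 258
124 [122. 116. 110.] [11. 10. 10.]
132 [126. 125. 123.] [11. 15. 20.]
140 [126. 127. 129.] [-0.  4. 11.]
148 [127. 124. 134.] [-1. -0. 13.]
156 [131. 129. 136.] [ 3.  3. 14.]
164 [124. 123. 133.] [-5. -3. 11.]
172 [128. 130. 131.] [-1.  4.  8.]
180 [128. 129. 129.] [-1.  3.  6.]
188 [135. 133. 130.] [6. 7. 8.]
196 [140. 137. 133.] [13. 12. 12.]
204 [105.  76.  56.] [10.  7.  6.]
212 [103.  67.  42.] [10.  7.  4.]
220 [80. 66. 57.] [8. 7. 6.]
228 [131. 130. 126.] [12. 12. 12.]
top jarG [-0.07, 0.05] 0.997
top jarB [-0.08, -0.01] 0.997
top jarW [0.45, 0.1] 0.996
top yel [-0.02, -0.05] 0.991
top tape [-0.07, -0.08] 0.988
top marker [-0.04, 5.75] 0.234
scene jarG [0.08, -0.01] 0.999
scene tape [0.48, -0.02] 0.998
scene marker [0.14, 0.38] 0.922
scene yel [-0.04, 0.01] 0.999
scene jars [-0.02, 0.07] 0.999
```

The bar is back up, the flap is shut, the carton is inside and the robot touches nothing. The bystanders are unmoved; the marker is only hidden by the arm from above.

```bash
python3 -c "
from cell import env
print(env.sign_off())"
```

```text
the job is handed in; nothing more can be done
None
```

The red-banded carton is posted and lies inside the drop box, the bar is back up with the flap shut, the jars and other things stand where they were, and I handed the job in at about 12 s; I haven't seen the verdict.

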